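# Find and shim the rocking corner of a stencil printing plate

### The arm

A 7-joint arm with a two-finger parallel gripper is mounted at the origin on the work surface. World frame = base frame: x ahead of the robot, y to its left, z up, the work surface at z = 0. Lengths are in m, angles in rad, forces in N, time in s.
With the tool pointing down it reaches from about 0.425 to 0.875 m from the base axis. Payload 4.7 kg.
Tool frame: the origin (TCP) lies at the very end of the fingers, on their centre line; the grasp point (between the pads) lies 19 mm behind it; x points along the fingers, z is the direction in which the jaws open and shut, and the axes are right-handed (so a half turn about x gives the same grasp; the last joint's range is limited). The gripper opens to 85 mm and grips with 20 to 120 N. Pads are 22 mm wide; open, the fingers measure 114 mm over their backs; the gripper's body (76 mm by 85 mm) begins 54 mm behind the grasp point. The pads swing forward as they close: fully open they stand 13 mm farther back than shut.
Start: joints at [-1.156, 0.321, -0.07, 1.45, 0.023, 1.371, -0.057], TCP at [0.254, 0.598, 0.231] pointing down, gripper open.
Joint ranges: [-2.86, 2.86], [-0.3, 2.09], [-1.38, 1.24], [0.06, 2.45], [-1.56, 4.7], [0.09, 2.05], [-2.69, 2.69]. Speed limits (rad/s): [2.57, 2.57, 3.14, 3.14, 3.14, 3.14, 3.14].

### API

Orientations are given as a unit quaternion [x, y, z, w].
In Python, from rig import sense, read_camera, calibration, sign_off, find_in, silhouettes, mark_of gives the robot as it stands.
- The arm moves only by the tool jog_arm, never from a script. Its argument "plan" is a list of rows, each a list of 3 entries, a list of its own where there are three numbers: the shift along the world's x, y, z in m, then the turn, a rotation vector about the world's x, y, z in degrees, then the closure, from -1 (fully open) to 1 (shut). In form: [[[dx, dy, dz], [ax, ay, az], grip], ...]. A call has 1 to 12 rows; each row is the pose to reach, as a shift and turn from the pose measured when the call began; what a row does not reach only later rows make up. A row lasts 1/10 s, in which the tool goes at most 50 mm and 8.59 degrees, less where a joint would pass 70% of its speed; a pose out of reach is approached as far as the arm can. A call with a gripper value outside its range is refused whole. The fingers move at their own pace and stop on an object; "force" is the grip in N (left out, the last holds). Time passes only in rows, so rows that repeat a pose let the fingers close. It gives the time, the measured TCP pose, the force and the opening at its end, in the units of the state.
- sense(): the state, without advancing time (a new reading comes with each control period).
- read_camera(name): name is "scene" or "top"; returns the picture (420x560x3 uint8, red, green, blue); there is no depth.
- calibration(name): a dict with "vfov" (degrees; the focal length in pixels is half the picture's height over the tangent of half this angle, whatever the lens; pixels are square), "cx", "cy" (the principal point, pixels), "k1" (the pictures are not rectified: a ray, as slopes to the right and down, at radius r is drawn at 1 + k1 r^2 times it, then the intrinsics apply), "extrinsics" (4x4, takes a point from camera to world coordinates). Camera axes: x right, y down, z forward; pixel columns grow to the right and rows downward; lengths in m; the calibration is good to about 2 mm. A picture is of the moment at which its call begins. calibration takes no time and is no camera call.
- sign_off(): hands the job in, once; it reports no verdict.
Trained networks look in the newest picture that a camera, given by its name, has taken for a name from the list of things; names that differ only in an ending like _2 or _b are one class to them, and where a whole thing is asked for, a point or a joint stands for the part that bears it (a point fixed in the world has none). Each returns a list of dicts, best first, with "p" (0 to 1); they miss things now and then, are a little off and sometimes report something else, mostly with a low value. They report only what shows in the picture. A call takes as long as a camera call.
- find_in(label, camera): "centre" ([row, column] in pixels, amid what is visible of it).
- silhouettes(label, camera): "mask" (420x560 bool, what is visible of it) and "centre" ([row, column] in pixels, amid what is visible of it).
- mark_of(label, camera): "centre" ([row, column] in pixels: a listed point, or the origin of a listed thing).
The state is a dict: "time": time; "joints": joint angles; "dq": joint speeds; "joint_efforts": joint torques, N m; "tcp_pos": TCP position; "eef_rot": TCP orientation; "contact_force": force on the tool from outside, world axes, zero at the start; "wrist_torque": the same for the moment, N m; "width": finger opening in m.
Only numpy, scipy, OpenCV 4.12 (cv2) and the standard library are available. Lean on these libraries where they do the work, as an engineer would, in place of code of your own. Each camera call takes 0.05 s, during which the arm holds its last target.

### The job

One corner of the metal printing plate rocks: press down on its corners with a fingertip until you find the one that sinks. Press the raised shim beside that corner down flat, leaving the other three shims up, then press the same corner once more to check that it now stands firm. Only touch and press: do not lift the plate or shove it or the things around it, and finish clear of everything.

Things in the scene. Friction and masses are not known exactly. Their poses are not given: they have to be found in the camera images.
- bed: Plywood base board of the printing jig, 190 (x) x 370 (y) x 12 mm, fixed to the table. Origin: centre of its underside, at table height. z up, x away from the robot (near = -x), y left. Four pins, 10 mm thick, 36 mm high over the table, at the middles of the plate's edges, keep the plate in place (1.5 mm play).
- plate: Loose aluminium plate, 160 (x) x 220 (y) x 8 mm, 0.6 kg, red stencil film in its middle; origin: centre of underside; axes as bed. Lies level on 4 hidden feet, top face 38 mm over the table. Three feet are solid; one, looking the same, is sprung: there the plate starts to sink at 2 to 4 N, is 4 mm down at 6 to 8 N (opposite corner rises) and springs back.
- corner_near_left (a point): Point on the plate's top face at its near left (-x, +y of the bed) corner, where to press: a dark screw head 12 mm across, 14 mm from the plate's near or far edge and 15 mm from its side edge, straight above that corner's foot. Moves with the plate.
- corner_near_right (a point): Point on the plate's top face at its near right (-x, -y) corner, where to press: a dark screw head 12 mm across, 14 mm from the plate's near or far edge and 15 mm from its side edge, straight above that corner's foot. Moves with the plate.
- corner_far_left (a point): Point on the plate's top face at its far left (+x, +y) corner, where to press: a dark screw head 12 mm across, 14 mm from the plate's near or far edge and 15 mm from its side edge, straight above that corner's foot. Moves with the plate.
- corner_far_right (a point): Point on the plate's top face at its far right (+x, -y) corner, where to press: a dark screw head 12 mm across, 14 mm from the plate's near or far edge and 15 mm from its side edge, straight above that corner's foot. Moves with the plate.
- shim_near_left (a joint): Hinge of the near left (-x, +y of the bed) corner's rocker shim, rad: 0 = flat (tail down on its rest), 0.28 to 0.34 at the start (tail up). Pivot 4 mm outside the plate's side edge, 24 mm over the table. Pressed flat, its toe, 11 mm under the plate, comes up and carries the corner. Held by friction (7 to 8 N at the press point), stays where it is left.
- tail_near_left (a point): Press point on top of the outer tail of the near left (-x, +y of the bed) shim: a steel strip 24 (x) x 74 (y) x 4 mm, 28 mm nearer the plate's middle along x than the corner's screw. The point is 46 mm outside the plate's edge, 42 mm from the pivot, 14 mm short of the tail's end; 26 mm over the table when flat, about 13 mm higher when up. Moves with the shim.
- shim_near_right (a joint): Hinge of the near right (-x, -y) corner's rocker shim, rad: 0 = flat (tail down on its rest), 0.28 to 0.34 at the start (tail up). Pivot 4 mm outside the plate's side edge, 24 mm over the table. Pressed flat, its toe, 11 mm under the plate, comes up and carries the corner. Held by friction (7 to 8 N at the press point), stays where it is left.
- tail_near_right (a point): Press point on top of the outer tail of the near right (-x, -y) shim: a steel strip 24 (x) x 74 (y) x 4 mm, 28 mm nearer the plate's middle along x than the corner's screw. The point is 46 mm outside the plate's edge, 42 mm from the pivot, 14 mm short of the tail's end; 26 mm over the table when flat, about 13 mm higher when up. Moves with the shim.
- shim_far_left (a joint): Hinge of the far left (+x, +y) corner's rocker shim, rad: 0 = flat (tail down on its rest), 0.28 to 0.34 at the start (tail up). Pivot 4 mm outside the plate's side edge, 24 mm over the table. Pressed flat, its toe, 11 mm under the plate, comes up and carries the corner. Held by friction (7 to 8 N at the press point), stays where it is left.
- tail_far_left (a point): Press point on top of the outer tail of the far left (+x, +y) shim: a steel strip 24 (x) x 74 (y) x 4 mm, 28 mm nearer the plate's middle along x than the corner's screw. The point is 46 mm outside the plate's edge, 42 mm from the pivot, 14 mm short of the tail's end; 26 mm over the table when flat, about 13 mm higher when up. Moves with the shim.
- shim_far_right (a joint): Hinge of the far right (+x, -y) corner's rocker shim, rad: 0 = flat (tail down on its rest), 0.28 to 0.34 at the start (tail up). Pivot 4 mm outside the plate's side edge, 24 mm over the table. Pressed flat, its toe, 11 mm under the plate, comes up and carries the corner. Held by friction (7 to 8 N at the press point), stays where it is left.
- tail_far_right (a point): Press point on top of the outer tail of the far right (+x, -y) shim: a steel strip 24 (x) x 74 (y) x 4 mm, 28 mm nearer the plate's middle along x than the corner's screw. The point is 46 mm outside the plate's edge, 42 mm from the pivot, 14 mm short of the tail's end; 26 mm over the table when flat, about 13 mm higher when up. Moves with the shim.
- paint_jar: Bystander: jar of fabric paint, 60 mm across, 75 mm high; origin at the centre of its base.
- brush_pot: Bystander: white pot of brushes, 76 mm across, 155 mm high with the brushes; origin at the centre of its base.
- paint_carton: Bystander: red and white carton of paints, 60 x 100 x 65 mm high; origin at the centre of its base.

How it is judged:
On the way, in this order (a step that is already met when the one before it is completed fails the run):
1. a finger presses the plate and its rocking corner sinks by more than 2 mm (((horizontal distance between cap_c0 and corner_near_left below 0.03 m and z of corner_near_left in the frame of bed below 0.036 m and contact force between the fingers and plate above 0.5 N) or (horizontal distance between cap_c0 and corner_near_right below 0.03 m and z of corner_near_right in the frame of bed below 0.036 m and contact force between the fingers and plate above 0.5 N) or (horizontal distance between cap_c0 and corner_far_left below 0.03 m and z of corner_far_left in the frame of bed below 0.036 m and contact force between the fingers and plate above 0.5 N) or (horizontal distance between cap_c0 and corner_far_right below 0.03 m and z of corner_far_right in the frame of bed below 0.036 m and contact force between the fingers and plate above 0.5 N))), for 0.05 s.
2. the shim of the rocking corner is flat (within 0.05 rad), the others are up (((horizontal distance between cap_c0 and corner_near_left below 0.03 m and value of joint shim_near_left below 0.05 rad and value of joint each of shim_near_right, shim_far_left, shim_far_right above 0.2 rad) or (horizontal distance between cap_c0 and corner_near_right below 0.03 m and value of joint shim_near_right below 0.05 rad and value of joint each of shim_near_left, shim_far_left, shim_far_right above 0.2 rad) or (horizontal distance between cap_c0 and corner_far_left below 0.03 m and value of joint shim_far_left below 0.05 rad and value of joint each of shim_near_left, shim_near_right, shim_far_right above 0.2 rad) or (horizontal distance between cap_c0 and corner_far_right below 0.03 m and value of joint shim_far_right below 0.05 rad and value of joint each of shim_near_left, shim_near_right, shim_far_left above 0.2 rad))), for 0.2 s.
3. a finger presses the same corner again (over 2 N, within 50 mm of its screw) and it sinks by less than 1.5 mm (((horizontal distance between cap_c0 and corner_near_left below 0.03 m and value of joint shim_near_left below 0.05 rad and contact force between the fingers and plate above 2 N and horizontal distance between the grasp point and corner_near_left below 0.05 m and z of corner_near_left in the frame of bed above 0.0365 m) or (horizontal distance between cap_c0 and corner_near_right below 0.03 m and value of joint shim_near_right below 0.05 rad and contact force between the fingers and plate above 2 N and horizontal distance between the grasp point and corner_near_right below 0.05 m and z of corner_near_right in the frame of bed above 0.0365 m) or (horizontal distance between cap_c0 and corner_far_left below 0.03 m and value of joint shim_far_left below 0.05 rad and contact force between the fingers and plate above 2 N and horizontal distance between the grasp point and corner_far_left below 0.05 m and z of corner_far_left in the frame of bed above 0.0365 m) or (horizontal distance between cap_c0 and corner_far_right below 0.03 m and value of joint shim_far_right below 0.05 rad and contact force between the fingers and plate above 2 N and horizontal distance between the grasp point and corner_far_right below 0.05 m and z of corner_far_right in the frame of bed above 0.0365 m))), for 0.1 s.
At the end, for the whole second after the job is handed in: The shim of the rocking corner lies flat (within 0.05 rad), the other three stand up (over 0.2 rad), and the plate lies level (0.012 rad) and at rest within 10 mm of its place (((horizontal distance between cap_c0 and corner_near_left below 0.03 m and value of joint shim_near_left below 0.05 rad and value of joint each of shim_near_right, shim_far_left, shim_far_right above 0.2 rad) or (horizontal distance between cap_c0 and corner_near_right below 0.03 m and value of joint shim_near_right below 0.05 rad and value of joint each of shim_near_left, shim_far_left, shim_far_right above 0.2 rad) or (horizontal distance between cap_c0 and corner_far_left below 0.03 m and value of joint shim_far_left below 0.05 rad and value of joint each of shim_near_left, shim_near_right, shim_far_right above 0.2 rad) or (horizontal distance between cap_c0 and corner_far_right below 0.03 m and value of joint shim_far_right below 0.05 rad and value of joint each of shim_near_left, shim_near_right, shim_far_left above 0.2 rad)) and angle between plate's own z axis and vertical below 0.012 rad and distance of plate from where it was at the start of the episode below 0.01 m and linear speed of plate below 0.01 m/s); the robot touches nothing.
It fails at once if the shim of a firm corner is pressed down (below 0.2 rad) ((not (horizontal distance between cap_c0 and corner_near_left below 0.03 m) and value of joint shim_near_left below 0.2 rad) or (not (horizontal distance between cap_c0 and corner_near_right below 0.03 m) and value of joint shim_near_right below 0.2 rad) or (not (horizontal distance between cap_c0 and corner_far_left below 0.03 m) and value of joint shim_far_left below 0.2 rad) or (not (horizontal distance between cap_c0 and corner_far_right below 0.03 m) and value of joint shim_far_right below 0.2 rad)).
It fails at once if the plate is lifted or shoved by more than 15 mm (distance of plate from where it was at the start of the episode above 0.015 m).
It fails at once if the jar, the brush pot or the carton is moved by more than 20 mm (distance of any of paint_jar, brush_pot, paint_carton from where it was at the start of the episode above 0.02 m).
It also fails if it takes over 61 s, if anything falls off the work surface, if the arm or the gripper's body presses on something with over 40 N, if the wrist force passes 120 N, or if a joint passes its speed limit or range.

## Working session

There is one attempt and no reset: what is moved stays moved. The work goes in short steps, Python scripts to look and compute and a tool call to move; the robot and the scene stay as the last step left them, time stands still between calls to the robot, and variables do not carry over. Pictures are saved under pics/ and viewed, and the job is handed in when it is done.

Besides the shell and the picture viewer there is one more tool, called after "Call:" as name([rows], argument=value, ...), one row to a line, values as JSON. jog_arm: Moves the arm, as the interface text tells. Its arguments: {"type":"object","properties":{"plan":{"type":"array","items":{"type":"array"}},"force":{"type":"number"}},"required":["plan"]}

```bash
mkdir -p pics; ls; python3 - <<'E'
from rig import *
import cv2
s=sense()
for k in s: print(k,s[k])
for n in("scene","top"):
    im=read_camera(n); cv2.imwrite(f"pics/{n}0.png",im[:,:,::-1]); print(n,calibration(n))
E
```

```text
pics
time 0.0
joints [-1.15585217  0.32184552 -0.07011027  1.45168964  0.02261044  1.37078843
 -0.05687882]
dq [-0.00149777 -0.00190648  0.00026062 -0.00108439 -0.00140574 -0.0020555
 -0.0010314 ]
joint_efforts [-1.88903296e-04 -4.93580282e+01 -3.82562438e-01 -3.14333582e+01
  1.30304814e-02  1.12857000e-02  1.13190208e-05]
tcp_pos [0.25344972 0.59796189 0.23020172]
eef_rot [-0.39088129  0.59006963  0.39006422  0.58896482]
contact_force [ 0.58621895 -0.15606318  0.46215739]
wrist_torque [-0.04358574  0.00623264  0.01197999]
width 0.08534190545064288
scene {'vfov': 51.503240594635415, 'cx': 283.5369231763167, 'cy': 204.03149680736516, 'k1': -0.021982413066846247, 'extrinsics': array([[-0.41349922,  0.5431149 , -0.73078355,  1.30090164],
       [ 0.91023083,  0.26625409, -0.31715707,  0.3283701 ],
       [ 0.02232138, -0.79632591, -0.60445578,  0.68866068],
       [ 0.        ,  0.        ,  0.        ,  1.        ]])}
top {'vfov': 54.99912474644228, 'cx': 283.2717074465619, 'cy': 218.23251244985173, 'k1': -0.11075772108911308, 'extrinsics': array([[-0.01412723, -0.99699746,  0.07613465,  0.46990512],
       [-0.99973263,  0.01547781,  0.01717851, -0.01904353],
       [-0.01830532, -0.07587161, -0.99694955,  1.14520312],
       [ 0.        ,  0.        ,  0.        ,  1.        ]])}
```

View pics/scene0.png

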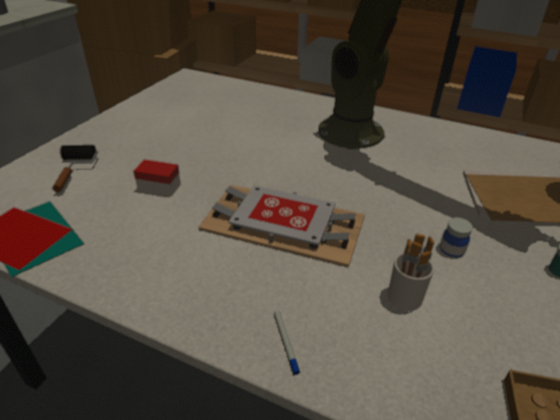

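View pics/top0.png

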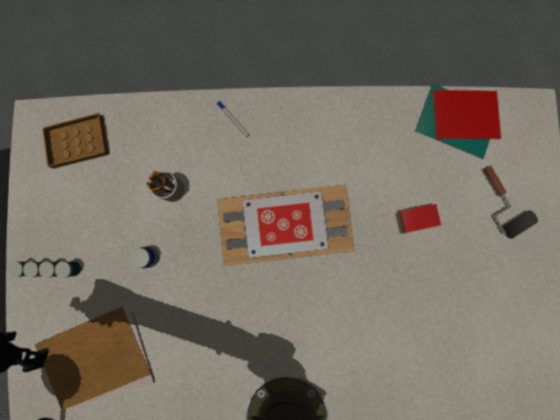

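```bash
cat > h.py <<'E'
import numpy as np, cv2
from rig import *
def K(c):
    f=210/np.tan(np.radians(c['vfov'])/2); return f
def ray(c,rc):
    f=K(c); d=np.array([(rc[1]-c['cx'])/f,(rc[0]-c['cy'])/f]); u=d.copy()
    for _ in range(20): u=d/(1+c['k1']*(u@u))
    E=np.array(c['extrinsics']); v=E[:3,:3]@np.array([u[0],u[1],1]); return E[:3,3],v/np.linalg.norm(v)
def onz(c,rc,z):
    o,v=ray(c,rc); return o+v*(z-o[2])/v[2]
def tri(a,b):
    (o1,v1),(o2,v2)=a,b
    A=np.stack([v1,-v2],1); t=np.linalg.lstsq(A,o2-o1,rcond=None)[0]
    p,q=o1+t[0]*v1,o2+t[1]*v2; return (p+q)/2,np.linalg.norm(p-q)
def proj(c,P):
    E=np.array(c['extrinsics']); p=E[:3,:3].T@(np.asarray(P)-E[:3,3]); u=p[:2]/p[2]; u=u*(1+c['k1']*(u@u)); f=K(c)
    return np.array([c['cy']+f*u[1],c['cx']+f*u[0]])
E
python3 - <<'E'
from h import *
cs={n:calibration(n) for n in("scene","top")}
names=[a+"_"+b+"_"+c for a in("corner","tail") for b in("near","far") for c in("left","right")]+["plate","bed","paint_jar","brush_pot","paint_carton"]
for n in names:
    r={}
    for c in cs:
        l=mark_of(n,c); r[c]=l
        print(n,c,[(np.round(x['centre'],1).tolist(),round(x['p'],2)) for x in l[:3]])
    if r['scene'] and r['top']:
        P,e=tri(ray(cs['scene'],r['scene'][0]['centre']),ray(cs['top'],r['top'][0]['centre'])); print('   ',P.round(4),round(e,4))
print(sense()['time'])
E
```

```text
corner_near_left scene [([206.8, 328.0], 0.66), ([250.3, 454.0], 0.44), ([235.8, 314.8], 0.28)]
corner_near_left top [([249.2, 253.4], 0.65)]
    [0.4698 0.0858 0.0321] 0.0044
corner_near_right scene [([192.2, 258.1], 0.77), ([215.5, 349.5], 0.73)]
corner_near_right top [([246.6, 326.3], 0.76)]
    [ 0.4722 -0.1127  0.016 ] 0.013
corner_far_left scene [([238.3, 312.6], 0.91)]
corner_far_left top []
corner_far_right scene [([217.0, 233.5], 0.75)]
corner_far_right top [([198.9, 318.3], 0.74)]
    [ 0.6079 -0.0994  0.0339] 0.0038
tail_near_left scene [([215.3, 348.4], 0.63)]
tail_near_left top [([244.4, 231.4], 0.72), ([205.8, 336.0], 0.24)]
    [0.4843 0.1446 0.0361] 0.0011
tail_near_right scene [([188.4, 232.8], 0.46)]
tail_near_right top [([231.6, 340.4], 0.69), ([220.7, 283.2], 0.29)]
    [ 0.5151 -0.156   0.0413] 0.0002
tail_far_left scene [([234.5, 344.1], 0.5), ([234.0, 313.4], 0.21)]
tail_far_left top [([216.1, 226.0], 0.74)]
    [0.5623 0.1585 0.0415] 0.0014
tail_far_right scene [([206.3, 222.2], 0.45)]
tail_far_right top [([208.5, 339.5], 0.46)]
    [ 0.5786 -0.154   0.0281] 0.0058
plate scene [([215.5, 280.9], 0.95)]
plate top [([222.0, 285.0], 0.96)]
    [ 0.545  -0.0051  0.0266] 0.0014
bed scene [([222.8, 285.1], 0.82)]
bed top []
paint_jar scene [([249.7, 451.7], 0.98)]
paint_jar top [([256.3, 147.7], 0.73)]
    [ 0.4534  0.3935 -0.0019] 0.0009
brush_pot scene [([296.8, 407.0], 0.65)]
brush_pot top [([193.8, 171.8], 0.72)]
    [ 0.6349  0.3267 -0.0103] 0.0009
paint_carton scene [([187.9, 160.6], 0.73)]
paint_carton top []
1.4
```

```bash
python3 - <<'E'
import cv2
a=cv2.imread('pics/top0.png')[175:275,205:365]; cv2.imwrite('pics/topz.png',cv2.resize(a,None,fx=5,fy=5,interpolation=cv2.INTER_CUBIC))
a=cv2.imread('pics/scene0.png')[170:270,195:375]; cv2.imwrite('pics/scz.png',cv2.resize(a,(792,440),interpolation=cv2.INTER_CUBIC))
E
```

```text
(no output)
```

View pics/topz.png

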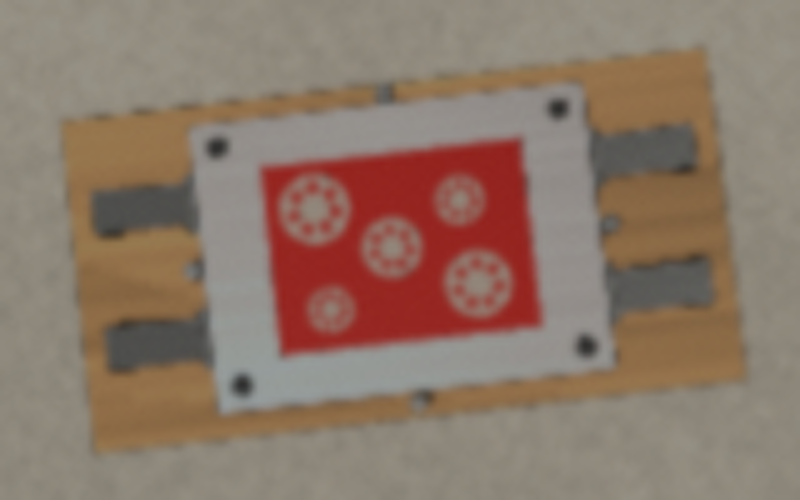

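View pics/scz.png

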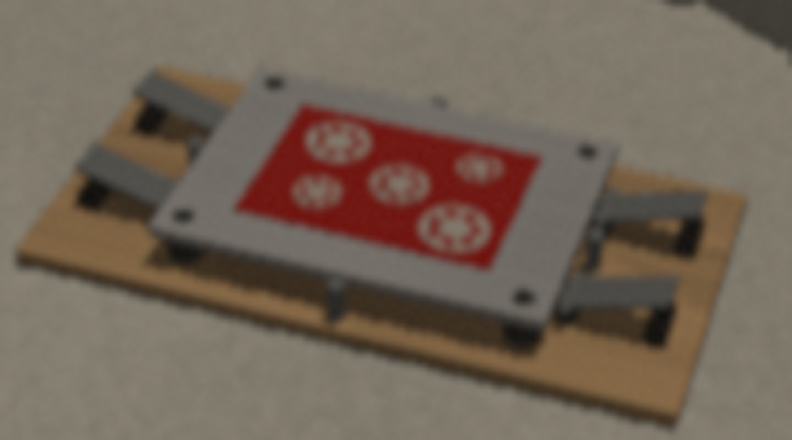

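```bash
python3 - <<'E'
from h import *
from scipy.optimize import least_squares
cs={n:calibration(n) for n in("scene","top")}
T={'FL':(217,147),'FR':(558,108),'NR':(587,345),'NL':(242,385)}
S={'NR':(275,82),'NL':(588,151),'FL':(524,297),'FR':(183,215)}
t={k:np.array([175+(v[1]+.5)/5-.5,205+(v[0]+.5)/5-.5]) for k,v in T.items()}
s={k:np.array([170+(v[1]+.5)/4.4-.5,195+(v[0]+.5)/4.4-.5]) for k,v in S.items()}
L={'FL':(.066,.095),'FR':(.066,-.095),'NR':(-.066,-.095),'NL':(-.066,.095)}
for k in T:
    P,e=tri(ray(cs['top'],t[k]),ray(cs['scene'],s[k])); print(k,P.round(4),round(e,4),onz(cs['top'],t[k],.038).round(4),onz(cs['scene'],s[k],.038).round(4))
def W(p,l,z): 
    c,n=np.cos(p[2]),np.sin(p[2]); return np.array([p[0]+c*l[0]-n*l[1],p[1]+n*l[0]+c*l[1],z])
f=lambda p:np.concatenate([proj(cs[n],W(p,L[k],p[3]))-d[k] for n,d in(('top',t),('scene',s)) for k in L])
r=least_squares(f,[.54,0,.1,.038]); print(r.x.round(4),f(r.x).round(1))
p=r.x
for k in L:
    print(k,W(p,L[k],.038).round(4))
    sx,sy=np.sign(L[k]); print(' tail',W(p,(sx*.038,sy*.156),.039).round(4), W(p,(sx*.038,sy*.1595),.039).round(4))
E
```

```text
FL [0.5954 0.0979 0.0366] 0.0014 [0.5955 0.0971 0.038 ] [0.5966 0.099  0.038 ]
FR [ 0.614  -0.0913  0.037 ] 0.0012 [ 0.6141 -0.0918  0.038 ] [ 0.6148 -0.0901  0.038 ]
NR [ 0.4826 -0.104   0.0375] 0.0024 [ 0.4831 -0.1051  0.038 ] [ 0.4828 -0.1025  0.038 ]
NL [0.4637 0.0853 0.0367] 0.0017 [0.464  0.0844 0.038 ] [0.465  0.0866 0.038 ]
[ 0.5389 -0.0029  0.0973  0.037 ] [ 0.1 -0.3  0.2 -0.3  0.3 -0.4 -0.  -0.3 -0.1 -0.3 -0.  -0.1  0.1 -0.4
 -0.  -0.4]
FL [0.5954 0.098  0.038 ]
 tail [0.5616 0.156  0.039 ] [0.5612 0.1595 0.039 ]
FR [ 0.6138 -0.0911  0.038 ]
 tail [ 0.5919 -0.1545  0.039 ] [ 0.5922 -0.158   0.039 ]
NR [ 0.4824 -0.1039  0.038 ]
 tail [ 0.5162 -0.1619  0.039 ] [ 0.5166 -0.1654  0.039 ]
NL [0.464  0.0852 0.038 ]
 tail [0.4859 0.1486 0.039 ] [0.4856 0.1521 0.039 ]
```

```bash
python3 - <<'E'
from rig import *
from scipy.spatial.transform import Rotation as R
s=sense(); print(R.from_quat(s['eef_rot']).as_matrix().round(3), s['tcp_pos'])
E
```

```text
[[ 0.    -0.921  0.39 ]
 [ 0.     0.39   0.921]
 [-1.    -0.     0.   ]] [0.25364184 0.59850078 0.23135884]
```

Call:
jog_arm([
  [[0.028,-0.041,0],[0,0,0],1],
  [[0.056,-0.082,0],[0,0,0],1],
  [[0.084,-0.123,0],[0,0,0],1],
  [[0.112,-0.164,0],[0,0,0],1],
  [[0.14,-0.205,0],[0,0,0],1],
  [[0.168,-0.246,0],[0,0,0],1],
  [[0.196,-0.287,0],[0,0,0],1],
  [[0.224,-0.328,0],[0,0,0],1],
  [[0.252,-0.369,0],[0,0,0],1],
  [[0.28,-0.41,-0.02],[0,0,0],1],
  [[0.308,-0.451,-0.05],[0,0,0],1],
  [[0.342,-0.5,-0.08],[0,0,0],1],
], force=40)

```text
time: 2.6
tcp_pos: [0.5822, 0.1178, 0.1639]
eef_rot: [-0.391, 0.589, 0.391, 0.59]
contact_force: [1.1, 1.6, -0.5]
width: 0.0001
```

Call:
jog_arm([
  [[0.013,-0.02,-0.04],[0,0,0],1],
  [[0.013,-0.02,-0.08],[0,0,0],1],
  [[0.013,-0.02,-0.11],[0,0,0],1],
  [[0.013,-0.02,-0.11],[0,0,0],1],
  [[0.013,-0.02,-0.11],[0,0,0],1],
])

```text
time: 3.1
tcp_pos: [0.5954, 0.0979, 0.0543]
eef_rot: [-0.391, 0.589, 0.391, 0.59]
contact_force: [0.9, 0.8, 0.9]
width: 0.0002
```

```bash
python3 - <<'E'
from rig import *
import cv2
for n in("scene","top"):
    im=read_camera(n); cv2.imwrite(f"pics/{n}1.png",im[:,:,::-1])
a=cv2.imread('pics/scene1.png')[120:270,195:375]; cv2.imwrite('pics/scz1.png',cv2.resize(a,(720,600),interpolation=cv2.INTER_CUBIC))
s=sense();print(s['tcp_pos'],s['contact_force'])
E
```

```text
[0.59696535 0.09834415 0.05634615] [ 0.24175111  0.1127961  -0.22703791]
```

View pics/scz1.png

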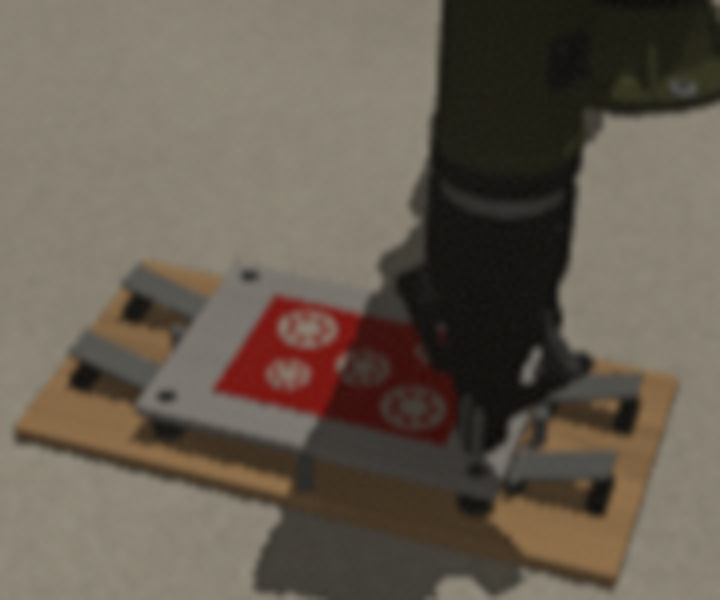

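Call:
jog_arm([
  [[0,0,-0.01],[0,0,0],1],
  [[0,0,-0.015],[0,0,0],1],
  [[0,0,-0.018],[0,0,0],1],
  [[0,0,-0.018],[0,0,0],1],
])

```text
time: 3.6
tcp_pos: [0.5969, 0.0985, 0.0383]
eef_rot: [-0.391, 0.588, 0.39, 0.591]
contact_force: [-0.8, -0.1, 0.9]
width: -0.0001
```

Call:
jog_arm([
  [[0,0,-0.002],[0,0,0],1],
  [[0,0,-0.002],[0,0,0],1],
])

```text
time: 3.8
tcp_pos: [0.5972, 0.0985, 0.0368]
eef_rot: [-0.391, 0.587, 0.39, 0.591]
contact_force: [-1.1, -0.6, 4.5]
width: 0.0002
```

Call:
jog_arm([
  [[0,0,-0.002],[0,0,0],1],
  [[0,0,-0.002],[0,0,0],1],
])

```text
time: 4.0
tcp_pos: [0.5973, 0.0986, 0.0352]
eef_rot: [-0.391, 0.587, 0.39, 0.591]
contact_force: [-1.3, -0.6, 4.9]
width: 0.0004
```

Call:
jog_arm([
  [[0,0,-0.002],[0,0,0],1],
  [[0,0,-0.002],[0,0,0],1],
])

```text
time: 4.2
tcp_pos: [0.5974, 0.0987, 0.0343]
eef_rot: [-0.391, 0.587, 0.39, 0.591]
contact_force: [-4.1, -0.1, 9.2]
width: 0.0002
```

```bash
python3 - <<'E'
from rig import *
for i in range(3):
    read_camera("top"); s=sense();print(s['time'],s['tcp_pos'],s['contact_force'])
E
```

```text
4.25 [0.59737995 0.09867808 0.03431335] [-2.94433434 -0.57749045  7.87628644]
4.3 [0.59734656 0.09866701 0.03428039] [-3.471193    0.60445322  8.71542673]
4.35 [0.59735409 0.09867215 0.03430521] [-3.49072747  0.11619807  9.48745495]
```

```bash
python3 - <<'E'
from rig import *
import cv2,numpy as np
im=read_camera("scene"); cv2.imwrite("pics/scene2.png",im[:,:,::-1])
a=cv2.imread('pics/scene1.png',0).astype(np.float32); b=cv2.imread('pics/scene2.png',0).astype(np.float32)
# patches NR, FR, screws ; reference table patch
for n,(r,c) in {'NR':(188,257),'FR':(218,236),'bedR':(228,202),'tailFR':(208,218),'midfront':(234,272)}.items():
    A=a[r-10:r+11,c-10:c+11];B=b[r-10:r+11,c-10:c+11]
    print(n,cv2.phaseCorrelate(A,B,cv2.createHanningWindow((21,21),cv2.CV_32F)))
x=cv2.imread('pics/scene2.png')[120:270,195:375]; cv2.imwrite('pics/scz2.png',cv2.resize(x,(720,600),interpolation=cv2.INTER_CUBIC))
E
```

```text
NR ((0.2231680920233412, -1.1367067583603134), 0.8837765761547618)
FR ((0.05360635209986775, -0.04509750956092873), 1.001732223563724)
bedR ((0.19368332543602307, 0.010398786843980545), 0.882309612714582)
tailFR ((0.22539229036514818, 0.06833081456413481), 0.9393545918994479)
midfront ((0.7697321551629646, 1.0114252961056582), 0.848701482017835)
```

View pics/scz2.png

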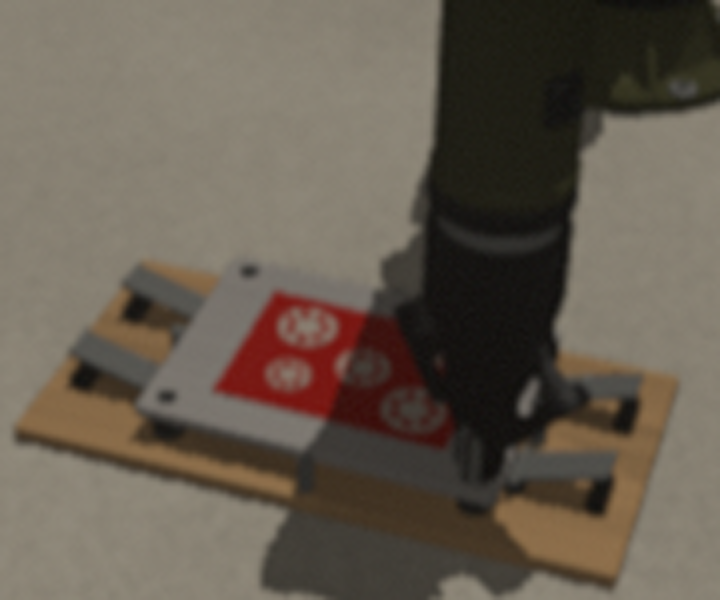

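Call:
jog_arm([
  [[0,0,0.015],[0,0,0],1],
  [[0,0,0.035],[0,0,0],1],
  [[-0.018,0.029,0.035],[0,0,0],1],
  [[-0.036,0.058,0.035],[0,0,0],1],
  [[-0.036,0.058,0.03],[0,0,0],1],
  [[-0.036,0.058,0.03],[0,0,0],1],
  [[-0.036,0.058,0.03],[0,0,0],1],
])

```text
time: 5.1
tcp_pos: [0.5619, 0.1554, 0.0645]
eef_rot: [-0.391, 0.587, 0.39, 0.592]
contact_force: [0.5, -0.3, -0.3]
width: 0.0002
```

```bash
python3 - <<'E'
from rig import *
import cv2,numpy as np
im=read_camera("scene"); cv2.imwrite("pics/scene3.png",im[:,:,::-1])
x=cv2.imread('pics/scene3.png')[120:270,195:375]; cv2.imwrite('pics/scz3.png',cv2.resize(x,(720,600),interpolation=cv2.INTER_CUBIC))
s=sense();print(s['tcp_pos'],s['contact_force'])
a=cv2.imread('pics/scene1.png',0).astype(np.float32); b=cv2.imread('pics/scene3.png',0).astype(np.float32)
for n,(r,c) in {'NR':(188,257),'FR':(218,236)}.items():
    A=a[r-10:r+11,c-10:c+11];B=b[r-10:r+11,c-10:c+11]
    print(n,cv2.phaseCorrelate(A,B,cv2.createHanningWindow((21,21),cv2.CV_32F)))
E
```

```text
[0.56204248 0.15521094 0.06454239] [-0.98640817 -0.22916179 -0.23614132]
NR ((0.15794586634467578, 0.03306465682651094), 0.8074487191107538)
FR ((-0.007449003836793366, 0.053075271716409134), 0.9237039271328185)
```

View pics/scz3.png

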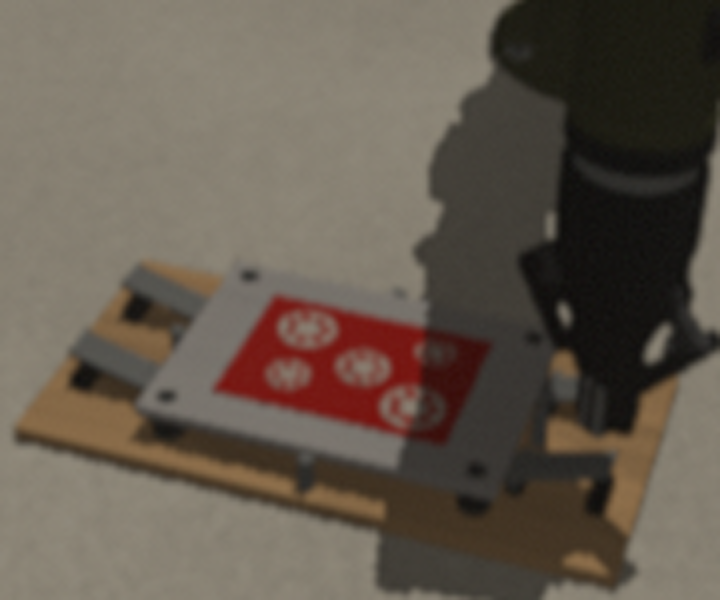

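Call:
jog_arm([
  [[0,0,-0.015],[0,0,0],1],
  [[0,0,-0.022],[0,0,0],1],
  [[0,0,-0.027],[0,0,0],1],
  [[0,0,-0.032],[0,0,0],1],
  [[0,0,-0.036],[0,0,0],1],
  [[0,0,-0.036],[0,0,0],1],
])

```text
time: 5.75
tcp_pos: [0.5619, 0.1563, 0.0281]
eef_rot: [-0.39, 0.587, 0.39, 0.592]
contact_force: [0.6, 0.6, 1.7]
width: 0.0001
```

Call:
jog_arm([
  [[0,0,-0.003],[0,0,0],1],
  [[0,0,-0.003],[0,0,0],1],
])

```text
time: 5.95
tcp_pos: [0.562, 0.1563, 0.0257]
eef_rot: [-0.39, 0.587, 0.39, 0.592]
contact_force: [-2.3, 0.9, 7.7]
width: 0.0002
```

Call:
jog_arm([
  [[0,0,-0.003],[0,0,0],1],
  [[0,0,-0.003],[0,0,0],1],
])

```text
time: 6.15
tcp_pos: [0.5622, 0.1564, 0.0253]
eef_rot: [-0.39, 0.588, 0.39, 0.592]
contact_force: [-7.9, 0.2, 20.0]
width: -0.0002
```

Call:
jog_arm([
  [[0,0,0.015],[0,0,0],1],
  [[0,0,0.035],[0,0,0],1],
  [[0,0,0.055],[0,0,0],1],
  [[0.018,-0.029,0.055],[0,0,0],1],
  [[0.034,-0.058,0.055],[0,0,0],1],
  [[0.034,-0.058,0.035],[0,0,0],1],
  [[0.034,-0.058,0.03],[0,0,0],1],
  [[0.034,-0.058,0.03],[0,0,0],1],
])

```text
time: 6.95
tcp_pos: [0.5946, 0.0984, 0.0534]
eef_rot: [-0.389, 0.589, 0.391, 0.591]
contact_force: [-0.7, -0.5, -0.8]
width: -0.0002
```

```bash
python3 - <<'E'
from rig import *
import cv2,numpy as np
im=read_camera("scene"); cv2.imwrite("pics/scene4.png",im[:,:,::-1])
x=cv2.imread('pics/scene4.png')[120:270,195:375]; cv2.imwrite('pics/scz4.png',cv2.resize(x,(720,600),interpolation=cv2.INTER_CUBIC))
s=sense();print(s['tcp_pos'],s['contact_force'])
E
```

```text
[0.59526448 0.09903322 0.05435535] [ 0.10250626 -0.43731994  0.70639519]
```

View pics/scz4.png

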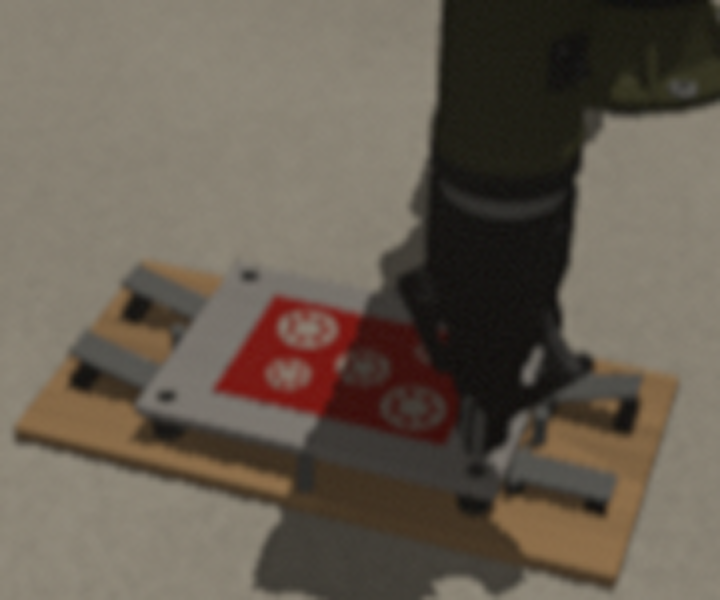

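The far-left shim is now flat (zoomed pixel about (560, 478)) and the other three are still up. Next I press the far-left screw again.

Call:
jog_arm([
  [[0,0,-0.01],[0,0,0],1],
  [[0,0,-0.015],[0,0,0],1],
  [[0,0,-0.017],[0,0,0],1],
  [[0,0,-0.017],[0,0,0],1],
])

```text
time: 7.4
tcp_pos: [0.5948, 0.0999, 0.0381]
eef_rot: [-0.39, 0.588, 0.392, 0.591]
contact_force: [-3.3, 0.0, 5.7]
width: -0.0002
```

Call:
jog_arm([
  [[0,0,-0.002],[0,0,0],1],
  [[0,0,-0.002],[0,0,0],1],
])

```text
time: 7.6
tcp_pos: [0.5948, 0.1, 0.0379]
eef_rot: [-0.39, 0.588, 0.392, 0.591]
contact_force: [-4.7, -0.5, 11.5]
width: 0.0004
```

Call:
jog_arm([
  [[0,0,-0.001],[0,0,0],1],
  [[0,0,-0.001],[0,0,0],1],
])

```text
time: 7.8
tcp_pos: [0.5948, 0.1, 0.038]
eef_rot: [-0.39, 0.588, 0.392, 0.591]
contact_force: [-3.1, -0.2, 7.9]
width: -0.0
```

Firm: z stays at 0.038 m under 11.5 N. I'll lift clear and check.

Call:
jog_arm([
  [[0,0,0.015],[0,0,0],1],
  [[0,0,0.05],[0,0,0],1],
  [[0,0,0.1],[0,0,0],1],
  [[0,0,0.15],[0,0,0],1],
  [[-0.03,0.03,0.19],[0,0,0],1],
  [[-0.06,0.06,0.2],[0,0,0],1],
  [[-0.09,0.1,0.2],[0,0,0],1],
  [[-0.12,0.14,0.2],[0,0,0],1],
  [[-0.15,0.18,0.2],[0,0,0],1],
  [[-0.15,0.18,0.2],[0,0,0],1],
  [[-0.15,0.18,0.2],[0,0,0],1],
  [[-0.15,0.18,0.2],[0,0,0],1],
])

```text
time: 9.0
tcp_pos: [0.4456, 0.2789, 0.2385]
eef_rot: [-0.389, 0.588, 0.392, 0.591]
contact_force: [0.8, -0.5, -0.2]
width: -0.0
```

```bash
python3 - <<'E'
from rig import *
import cv2,numpy as np
im=read_camera("scene"); cv2.imwrite("pics/scene5.png",im[:,:,::-1])
x=cv2.imread('pics/scene5.png')[120:270,195:375]; cv2.imwrite('pics/scz5.png',cv2.resize(x,(720,600),interpolation=cv2.INTER_CUBIC))
s=sense();print(s['time'],s['tcp_pos'],s['contact_force'],abs(s['dq']).max())
a=cv2.imread('pics/scene0.png',0).astype(np.float32); b=cv2.imread('pics/scene5.png',0).astype(np.float32)
for n,(r,c) in {'NR':(188,257),'FR':(218,236),'FL':(237,313),'NL':(204,328)}.items():
    A=a[r-10:r+11,c-10:c+11];B=b[r-10:r+11,c-10:c+11]
    print(n,cv2.phaseCorrelate(A,B,cv2.createHanningWindow((21,21),cv2.CV_32F)))
E
```

```text
9.05 [0.44587573 0.27857944 0.23839469] [ 0.54120711 -0.93221038  0.54501824] 0.010023090424090903
NR ((-0.11388713917121507, -0.07922453371561033), 0.8597583100199699)
FR ((-0.08067056563727348, 0.11172354806270413), 0.9077712645133337)
FL ((-0.07807676807967567, 0.01734505634399852), 0.9151774168842368)
NL ((0.2353535386188348, 0.29832039223899365), 0.8702513470004002)
```

View pics/scz5.png

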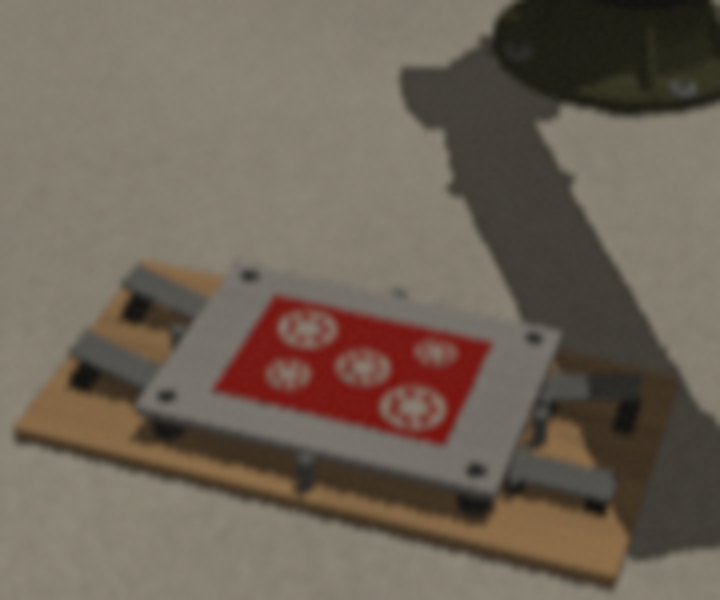

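The final picture shows the plate level and in place. The far-left shim is flat, at zoomed pixel (560, 475). The other three shims are up, and the arm is clear.

```bash
python3 -c "
from rig import *
print(sign_off())"
```

```text
the job is handed in; nothing more can be done
None
```

The far-left corner was the one that rocks, and it now stands firm with its shim pressed flat. I handed the job in at about 9 s; no verdict is reported.

- **Finding it:** I pressed the far-left corner first. It sank about 3.5 mm at around 9 N, the opposite corner visibly rose, and the plate sprang back on release. I therefore did not press the other three corners.
- **Shim:** I pressed the far-left shim's tail down to its rest, at a finger height of 25.3 mm under 20 N. The picture shows it flat.
- **Check press:** I pressed the same corner again with up to 11.5 N. The finger stayed at about 38 mm, so the corner no longer sinks.
- **Final picture:** Three of the screws are within about 0.15 pixel of where they started. The near-left one reads about 0.4 pixel off, and I did not look into why. The other three shims are still up, and the arm is clear with no contact force above sensor noise.

The network's marks for some corners were off by up to about 20 mm. I used the screw positions seen in both camera pictures instead, which agreed with the given sizes to 1–2 mm.

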